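# Seat a beech packing block in a drilling jig and lock it with the eccentric clamp

### The job

Put the beech packing block flat into the drilling jig, lengthwise along the fence, and slide it home against the fence and the end stop so that the hole will be drilled in the right place. Then turn the black wing knob anticlockwise until the eccentric's lobe bears on the block with a firm nip of about 15 N that stays on when you let go; beech is soft, so do not squeeze it with more than 40 N. Leave the other things on the table where they are.

Things in the scene. Friction and masses are not known exactly. Their poses are not given: they have to be found in the camera images.
- packing_block: Beech packing block with a bolt hole in its top, loose on the table to the right of the jig: 35 mm (x) by 60 mm (y) by 24 mm high (z), about 50 g. Origin at the centre of its underside. Can be gripped by its ends (60 mm) or across (35 mm). Half a turn about z makes no difference. In the jig its length (y) lies along the jig's y.
- jig: Drilling jig fixed to the table on the robot's left: aluminium base plate 124x150 mm, 12 mm thick, on which the block is to lie. Origin at table height near the plate's centre (plate x -60 to +64, y -75 to +75 mm). Its x points across the plate to the fence, roughly to the robot's left; its y along the fence to the end stop, roughly towards the robot; z up.
- pocket (a point): Point of the jig (jig x +12.5, y +15, z +12 mm; axes as the jig's): where the centre of the block's underside is when seated, if the fence stands midway. The pocket lies between cam (-x side), fence (+x side) and end stop (+y end) and is open at its -y end and above. At the start the block clears cam and fence by 3 to 6.5 mm in all.
- fence_mid (a point): Point of the jig (jig x +30, y 0, z +26 mm): middle of the fence's upper edge, if it stands midway. The fence is a steel bar along the jig's y, 100 mm long, 18 mm thick, 14 mm high above the plate; its face looks to -x. It is set by hand in slots, so its face really lies up to 1.4 mm either way in x from this point: to be found by touch.
- stop_face (a point): Point of the jig (jig x +10, y +45, z +22 mm): middle of the upper edge of the end stop's face, which looks to the jig's -y. The end stop is a fixed steel block, 26 mm wide (x), 14 mm thick (y), 10 mm high above the plate. The block's +y end goes against it.
- cam_knob: Eccentric clamp on a fixed vertical pivot (jig x -22.5, y +12 mm). Origin on the axis at the plate's top, z up, y along the wing knob. Steel cam: disc of 18 mm radius, centre at cam x +5.4, y +2.5 mm, 3 to 11 mm above the plate, red dot on the lobe. Open at the start: wing within 0.13 rad of the jig's y, cam x pointing to the jig's -x. Turned anticlockwise (from above) 0.65 to 1.45 rad it meets the block.
- knob_grip (a point): Point on the cam's axis 46 mm above the plate, the middle of the black wing knob (axes as the cam's): a bar 48 mm long (y), 12 mm wide (x), 33 to 58 mm above the plate; grip across the 12 mm. Dry friction of 0.12 N m resists turning and holds it where left. Once the lobe touches the block, each N of nip needs about 0.015 N m more; 0.1 rad past the touch gives about 30 N.
- multimeter: Bystander: yellow multimeter, 138x69x43 mm, loose on the table; to be left where it is. Origin at its underside.
- hex_key: Bystander: black hex key, 82 mm long, 5 mm thick, loose on the table; to be left where it is. Origin at its underside.
- weight_500: Bystander: brass knob weight, 42 mm across, 56 mm high, loose on the table; to be left where it is. Origin at its underside.
- weight_200: Bystander: brass knob weight, 32 mm across, 42 mm high, loose on the table; to be left where it is. Origin at its underside.
- solder_reel: Bystander: blue reel of solder, 52 mm across, 40 mm high, loose on the table; to be left where it is. Origin at its underside.
- screwdriver: Bystander: red screwdriver, 193 mm long, loose on the table; to be left where it is. Origin at its underside.
- marker: Bystander: white and blue marker, 129 mm long, loose on the table; to be left where it is. Origin at its underside.
- screw_tin: Bystander: shallow open tin of screws, 49 mm across, 21 mm high, loose on the table; to be left where it is. Origin at its underside.

How it is judged:
On the way, in this order (a step that is already met when the one before it is completed fails the run):
1. the block lies flat in the jig, parallel to the fence and home against the end stop (y of packing_block in the frame of jig between 0.0125 and 0.018 m and x of packing_block in the frame of jig between 0.007 and 0.018 m and z of packing_block in the frame of jig between 0.009 and 0.0145 m and angle between the y axis of packing_block and the y axis of jig, either way round below 0.035 rad and angle between packing_block's own z axis and vertical below 0.05 rad), for 0.2 s.
2. the eccentric's lobe bears on the block with more than 5 N (all of step 1 and contact force between cam_knob and packing_block above 5 N), for 0.2 s.
At the end, for the whole second after the job is handed in: The block lies flat on the jig plate, parallel to the jig within 0.035 rad, its end within 2.5 mm of the end stop, nipped between eccentric and fence with 5 to 40 N, and everything is at rest (all of step 2 and linear speed of packing_block below 0.01 m/s and angular speed of cam_knob below 0.05 rad/s); the robot touches nothing.
It fails at once if the eccentric presses on the block with more than 40 N and bruises the wood (contact force between cam_knob and packing_block above 40 N).
It fails at once if one of the other things on the table is moved by more than 30 mm (distance of any of multimeter, hex_key, weight_500, weight_200, solder_reel, screwdriver, marker, screw_tin from where it was at the start of the episode above 0.03 m).
It also fails if it takes over 64 s, if anything falls off the work surface, if the arm or the gripper's body presses on something with over 40 N, if the wrist force passes 120 N, or if a joint passes its speed limit or range.

### The arm

A 7-joint arm with a two-finger parallel gripper is mounted at the origin on a cart in front of the work surface, level with it; the furniture and walls round the work are solid. World frame = base frame: x ahead of the robot, y to its left, z up, the work surface at z = 0. Lengths are in m, angles in rad, forces in N, time in s.
With the tool pointing down it reaches from about 0.4 to 0.85 m from the base axis. Payload 4.5 kg.
Tool frame: the origin (TCP) lies midway between the tips of the shut fingers; the grasp point (between the pads) lies 19 mm behind it; z points along the fingers, y is the direction in which the jaws open and shut (so a half turn about z gives the same grasp; the last joint's range is limited). The gripper opens to 88 mm and grips with 3 to 60 N. Pads are 18 mm wide; open, the fingers measure 123 mm over their backs; the gripper's body (75 mm by 187 mm) begins 45 mm behind the grasp point.
Start: joints at [1.302, 0.689, -0.195, 1.565, 0.157, 0.902, -0.215], TCP at [0.186, -0.597, 0.239] pointing down, gripper open.
Joint ranges: [-3.01, 3.01], [-0.46, 2.08], [-1.47, 1.51], [0.13, 2.56], [-1, 4.14], [0.04, 2.09], [-2.66, 2.66]. Speed limits (rad/s): [2.57, 2.57, 3.14, 3.14, 3.14, 3.14, 3.14].

### API

Orientations are given as a unit quaternion [x, y, z, w].
In Python, from plant import r gives the robot as it stands. The module is installed in compiled form; this text tells all that it offers.
- The arm moves only by the tool carry_out, never from a script. Its argument "commands" is a list of rows, each a list of 6 numbers: the shift along the tool's x, y, z in m, then the turn, a rotation vector about the tool's x, y, z in degrees. In form: [[dx, dy, dz, wx, wy, wz], ...]. A call has 1 to 12 rows; each row is the pose to reach, as a shift and turn from the pose commanded when the call began, along the tool's axes at that moment; what a row does not reach only later rows make up. A row lasts 1/10 s, in which the tool goes at most 50 mm and 8.59 degrees, less where a joint would pass 70% of its speed; a pose out of reach is approached as far as the arm can. A call with a gripper value outside its range is refused whole. "fingers" is the closure in counts, from 0 (fully open) to 255 (shut), set as the call begins (left out, the last holds). The fingers move at their own pace and stop on an object; "grip_force" is the grip in N (left out, the last holds). Time passes only in rows, so rows that repeat a pose let the fingers close. It gives the time, the measured TCP pose, the force and the opening at its end, in the units of the state.
- r.get_state(): the state, without advancing time (a new reading comes with each control period).
- r.snapshot(name): name is "scene" or "top" or "wrist"; returns a dict with "img" (400x640x3 uint8, blue, green, red), "intrinsics" (3x3 intrinsics, pixels), "extrinsics" (4x4, takes a point from camera to world coordinates); the wrist camera has in their place "tool_from_camera" (4x4, takes a point from camera to tool coordinates, whose origin is the TCP and whose axes are the flange's). Camera axes: x right, y down, z forward; pixel columns grow to the right and rows downward; lengths in m; the calibration is good to about 2 mm. A picture is of the moment at which its call begins: read the wrist's pose just before it. There is no depth.
- r.finish_job(): hands the job in, once; it reports no verdict.
Trained networks look in a picture, given as the dict that the camera call returned (one of the last four; its "shot" number tells which), for a name from the list of things; names that differ only in an ending like _2 or _b are one class to them, and where a whole thing is asked for, a point or a joint stands for the part that bears it (a point fixed in the world has none). Each returns a list of dicts, best first, with "p" (0 to 1); they miss things now and then, are a little off and sometimes report something else, mostly with a low value. They report only what shows in the picture. A call takes as long as a camera call.
- r.spot_in(picture, label): "xyz" ([x, y, z] in m, in world coordinates, good to about 4 mm: the middle of the surface that is visible of it).
- r.spot_point(picture, label): "xyz" ([x, y, z] in m, in world coordinates, good to about 4 mm: a listed point, or the origin of a listed thing).
The state is a dict: "clock": time; "q": joint angles; "qd": joint speeds; "joint_torque": joint torques, N m; "tool_pos": TCP position; "eef_rot": TCP orientation; "contact_force": force on the tool from outside, world axes, zero at the start; "moment": the same for the moment, N m; "opening": opening from 0.0 (shut) to 1.0 (fully open).
Only numpy, scipy, OpenCV 4.12 (cv2) and the standard library are available. Lean on these libraries where they do the work, as an engineer would, in place of code of your own. Each camera call takes 0.05 s, during which the arm holds its last target.

## Working session

There is one attempt and no reset: what is moved stays moved. The work goes in short steps, Python scripts to look and compute and a tool call to move; the robot and the scene stay as the last step left them, time stands still between calls to the robot, and variables do not carry over. Pictures are saved under pics/ and viewed, and the job is handed in when it is done.

Besides the shell and the picture viewer there is one more tool, called after ">>>" as name(argument=value, ...), one argument or row to a line, values as JSON. carry_out: Moves the arm, as the interface text tells. Its arguments: {"type":"object","properties":{"commands":{"type":"array","items":{"type":"array","items":{"type":"number"}}},"fingers":{"type":"number"},"grip_force":{"type":"number"}},"required":["commands"]}

```bash
mkdir -p pics
cat > h.py <<'E'
import numpy as np, cv2
from scipy.spatial.transform import Rotation as R
from plant import r
def S():
    s=r.get_state(); return s
def show():
    s=S(); print('t',round(s['clock'],2),'pos',np.round(s['tool_pos'],4),'rot',np.round(s['eef_rot'],4),'F',np.round(s['contact_force'],2),'M',np.round(s['moment'],3),'open',round(s['opening'],4))
    M=R.from_quat(s['eef_rot']).as_matrix(); print(np.round(M,4).tolist())
def snap(n,f):
    p=r.snapshot(n); cv2.imwrite('pics/'+f+'.png',p['img']); return p
def proj(p,X,T=None):
    T=p['extrinsics'] if T is None else T
    Xc=np.linalg.inv(T)@np.append(X,1); u=p['intrinsics']@Xc[:3]; return u[:2]/u[2]
def ray(p,uv,z,T=None):
    T=p['extrinsics'] if T is None else T
    T=np.array(T); d=T[:3,:3]@np.linalg.inv(p['intrinsics'])@np.array([uv[0],uv[1],1.]); o=T[:3,3]
    return o+d*(z-o[2])/d[2]
E
python3 - <<'E'
from h import *
show()
p=snap('top','top0')
for l in ['packing_block','jig','cam_knob']:
    print(l,[(np.round(d['xyz'],4),round(d['p'],2)) for d in r.spot_point(p,l)[:2]])
for l in ['pocket','fence_mid','stop_face','knob_grip']:
    print(l,[(np.round(d['xyz'],4),round(d['p'],2)) for d in r.spot_point(p,l)[:2]])
q=snap('scene','scene0')
for l in ['packing_block','jig','pocket','fence_mid','stop_face','knob_grip','cam_knob']:
    print(l,[(np.round(d['xyz'],4),round(d['p'],2)) for d in r.spot_point(q,l)[:2]])
for l in ['multimeter','hex_key','weight_500','weight_200','solder_reel','screwdriver','marker','screw_tin']:
    print(l,[(np.round(d['xyz'],4),round(d['p'],2)) for d in r.spot_in(p,l)[:1]])
print(p['intrinsics'],np.round(p['extrinsics'],4))
show()
E
```

```text
t 0.0 pos [ 0.1861 -0.596   0.2379] rot [ 9.886e-01  1.509e-01 -2.000e-04 -9.000e-04] F [-0.21  0.53 -0.66] M [0.009 0.024 0.015] open 0.9989
[[0.9545, 0.2983, -0.0007], [0.2983, -0.9545, 0.0017], [-0.0001, -0.0018, -1.0]]
packing_block [(array([0.4939, 0.2245, 0.002 ]), 0.62)]
jig [(array([ 4.620e-01,  3.632e-01, -3.000e-04]), 0.8)]
cam_knob [(array([0.463 , 0.3365, 0.0136]), 0.61)]
pocket [(array([0.4463, 0.3725, 0.0061]), 0.7)]
fence_mid [(array([0.4561, 0.3977, 0.0233]), 0.89)]
stop_face [(array([0.4197, 0.3634, 0.0212]), 0.61)]
knob_grip [(array([0.4544, 0.3379, 0.0546]), 0.57)]
packing_block [(array([0.4917, 0.2246, 0.0027]), 0.71)]
jig [(array([ 0.4583,  0.363 , -0.0017]), 0.96)]
pocket [(array([0.4453, 0.3743, 0.0123]), 0.78), (array([ 0.6104, -0.3292,  0.0008]), 0.66)]
fence_mid [(array([0.4545, 0.3914, 0.0247]), 0.8), (array([6.649e-01, 3.426e-01, 4.000e-04]), 0.22)]
stop_face [(array([0.42  , 0.3578, 0.0219]), 0.78), (array([ 0.634 ,  0.4372, -0.0036]), 0.74)]
knob_grip [(array([0.4549, 0.3366, 0.0552]), 0.78)]
cam_knob [(array([6.660e-01, 3.429e-01, 2.000e-04]), 0.66), (a
[... 196 characters left out ...]
83]), 0.65)]
solder_reel [(array([0.6305, 0.4265, 0.039 ]), 0.47)]
screwdriver [(array([ 0.6002, -0.2866,  0.0259]), 0.81)]
marker [(array([ 0.3846, -0.1694,  0.0152]), 0.65)]
screw_tin [(array([ 0.4305, -0.2573,  0.0101]), 0.71)]
[[369.52790742   0.         319.19711319]
 [  0.         369.52790742 198.56243425]
 [  0.           0.           1.        ]] [[ 0.0228 -0.9957  0.0902  0.4393]
 [-0.9995 -0.0248 -0.0211  0.0663]
 [ 0.0232 -0.0897 -0.9957  1.2635]
 [ 0.      0.      0.      1.    ]]
t 1.2 pos [ 0.1864 -0.5966  0.2388] rot [0.9886 0.1508 0.     0.    ] F [ 1.1  -0.76 -0.18] M [ 0.023 -0.015  0.025] open 1.005
[[0.9545, 0.2982, 0.0], [0.2982, -0.9545, -0.0001], [-0.0, 0.0001, -1.0]]
```

View pictures.

Run:
```python
import cv2
a=cv2.imread('pics/top0.png'); 
cv2.imwrite('pics/top0z.png',cv2.resize(a[180:400,160:340][:160],None,fx=4,fy=3.7,interpolation=cv2.INTER_CUBIC))
```

```text
(no output)
```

View pics/top0.png

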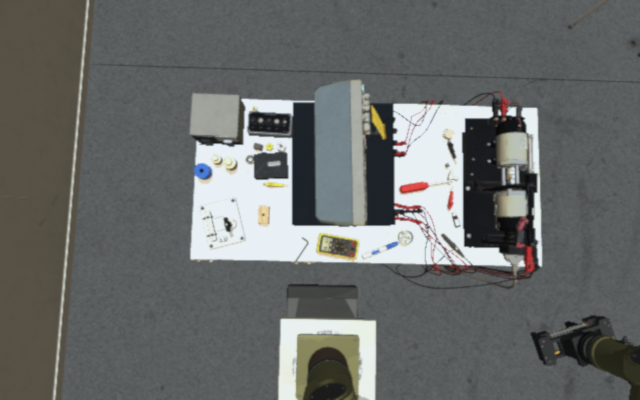

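View pics/scene0.png

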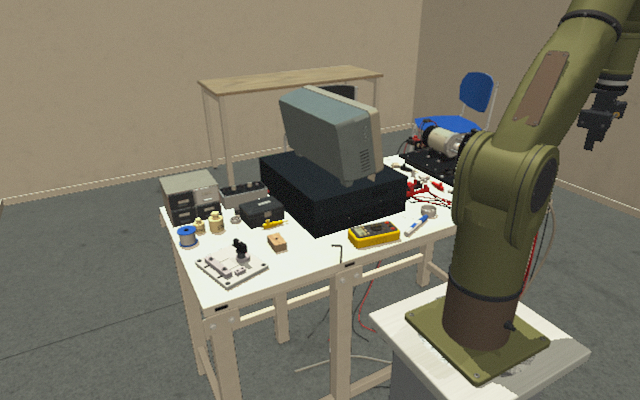

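Run:
```python
import cv2,numpy as np
a=cv2.imread('pics/top0.png'); b=cv2.imread('pics/scene0.png')
z=cv2.resize(a[180:270,180:300],None,fx=6.6,fy=6.6,interpolation=cv2.INTER_CUBIC)
cv2.imwrite('pics/top0z.png',z)
z=cv2.resize(b[215:300,180:300],None,fx=6.6,fy=6.6,interpolation=cv2.INTER_CUBIC)
cv2.imwrite('pics/sc0z.png',z)
```

```text
(no output)
```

View pics/top0z.png

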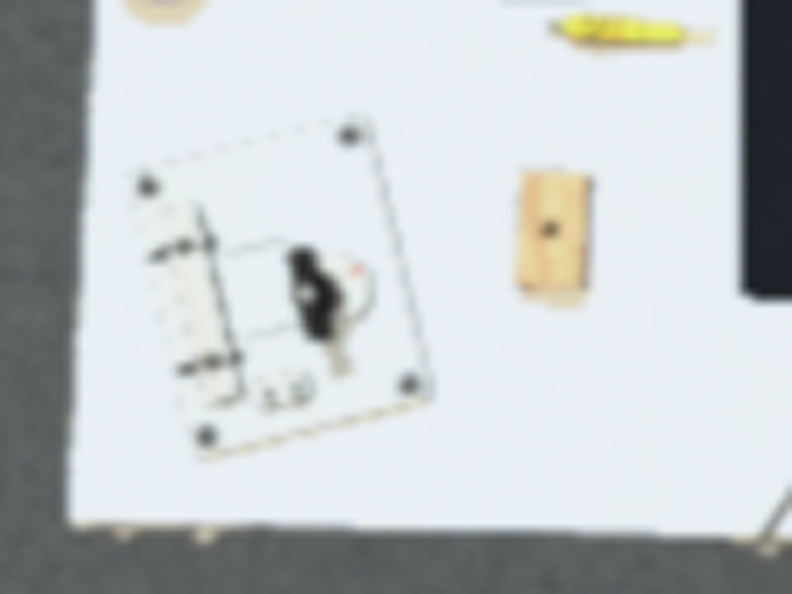

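View pics/sc0z.png

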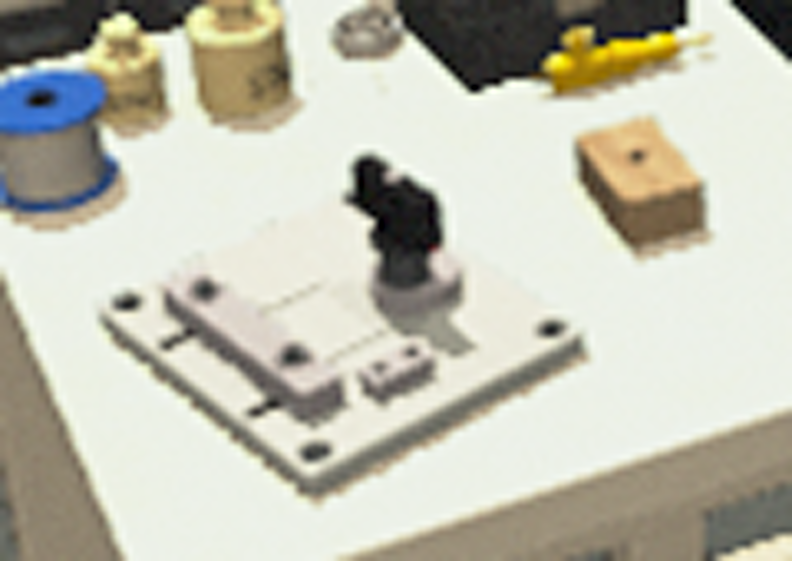

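Run:
```python
from h import *
a=cv2.imread('pics/top0.png'); b=cv2.imread('pics/scene0.png')
z1=cv2.resize(a[70:270,280:410],None,fx=3,fy=3,interpolation=cv2.INTER_CUBIC)
z2=cv2.resize(b[70:270,250:420],None,fx=3,fy=3,interpolation=cv2.INTER_CUBIC)
cv2.imwrite('pics/scope.png',cv2.resize(np.hstack([z1,z2]),None,fx=0.88,fy=0.88))
p=r.snapshot('top'); q=r.snapshot('scene')
np.savez('cams.npz',tk=p['intrinsics'],te=p['extrinsics'],sk=q['intrinsics'],se=q['extrinsics'])
for z in [0,0.1,0.3,0.4]:
  print(z,np.round(ray(p,(293,223),z),3),np.round(ray(p,(317,222),z),3),np.round(ray(p,(352,224),z),3),np.round(ray(p,(338,246),z),3))
print(np.round(q['extrinsics'],3))
```

```text
0 [0.468 0.127 0.   ] [0.473 0.045 0.   ] [ 0.469 -0.075  0.   ] [ 0.394 -0.028  0.   ]
0.1 [0.466 0.122 0.1  ] [0.471 0.047 0.1  ] [ 0.467 -0.063  0.1  ] [ 0.397 -0.021  0.1  ]
0.3 [0.461 0.113 0.3  ] [0.465 0.05  0.3  ] [ 0.462 -0.041  0.3  ] [ 0.404 -0.006  0.3  ]
0.4 [0.459 0.108 0.4  ] [0.463 0.052 0.4  ] [ 0.46 -0.03  0.4 ] [0.408 0.002 0.4  ]
[[-0.48  -0.396  0.783 -0.422]
 [-0.877  0.226 -0.424  0.575]
 [-0.009 -0.89  -0.456  0.627]
 [ 0.     0.     0.     1.   ]]
```

View pics/scope.png

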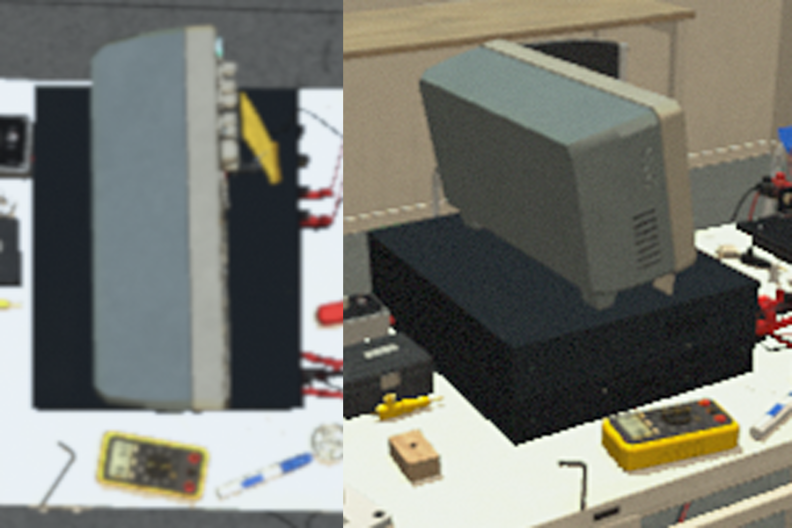

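>>> carry_out(
  commands=[
    [0.299,-0.375,-0.161,0,0,17.4],
    [0.299,-0.375,-0.161,0,0,17.4],
    [0.299,-0.375,-0.161,0,0,17.4],
    [0.299,-0.375,-0.161,0,0,17.4],
    [0.299,-0.375,-0.161,0,0,17.4],
    [0.299,-0.375,-0.161,0,0,17.4],
    [0.299,-0.375,-0.161,0,0,17.4],
    [0.299,-0.375,-0.161,0,0,17.4],
    [0.299,-0.375,-0.161,0,0,17.4],
    [0.299,-0.375,-0.161,0,0,17.4],
    [0.299,-0.375,-0.161,0,0,17.4],
    [0.299,-0.375,-0.161,0,0,17.4],
  ],
)

```text
clock: 2.5
tool_pos: [0.3606, -0.1485, 0.4003]
eef_rot: [1.0, 0.001, 0.001, 0.0]
contact_force: [-0.2, -0.7, -0.0]
opening: 1.001
```

>>> carry_out(
  commands=[
    [0,-0.32,0.04,0,0,0],
    [0,-0.32,0.04,0,0,0],
    [0,-0.32,0.04,0,0,0],
    [0,-0.32,0.04,0,0,0],
    [0,-0.32,0.04,0,0,0],
    [0,-0.32,0.04,0,0,0],
    [0,-0.32,0.04,0,0,0],
    [0.02,-0.36,0.05,0,0,-8],
    [0.03,-0.38,0.06,0,0,-16],
    [0.04,-0.4,0.06,0,0,-24],
    [0.05,-0.42,0.06,0,0,-32],
    [0.06,-0.43,0.06,0,0,-40],
  ],
)

```text
clock: 3.7
tool_pos: [0.4218, 0.2799, 0.3385]
eef_rot: [0.939, 0.343, -0.001, 0.0]
contact_force: [-0.9, -0.1, 0.2]
opening: 0.997
```

>>> carry_out(
  commands=[
    [0.015,0.0,0.0,0,0,-8],
    [0.02,0.0,0,0,0,-16],
    [0.025,0.0,0,0,0,-24],
    [0.03,0.0,0,0,0,-32],
    [0.03,0.0,0,0,0,-40],
    [0.03,0.0,0,0,0,-48],
    [0.03,0.0,0,0,0,-50],
    [0.03,0.0,0,0,0,-50],
  ],
)

```text
clock: 4.5
tool_pos: [0.4443, 0.2979, 0.3388]
eef_rot: [0.709, 0.705, -0.001, 0.0]
contact_force: [0.1, 0.0, -0.0]
opening: 1.001
```

```bash
cat >> h.py <<'E'
def wrist(f):
    s=S(); T=np.eye(4); T[:3,:3]=R.from_quat(s['eef_rot']).as_matrix(); T[:3,3]=s['tool_pos']
    p=snap('wrist',f); T=T@np.array(p['tool_from_camera']); p['extrinsics']=T; np.savez('pics/'+f+'.npz',K=p['intrinsics'],E=T); return p
E
python3 - <<'E'
from h import *
show(); print(S()['q'])
p=wrist('w1'); print(np.round(p['tool_from_camera'],3).tolist())
for l in ['packing_block','jig','pocket','fence_mid','stop_face','knob_grip','cam_knob']:
    print(l,[(np.round(d['xyz'],4),round(d['p'],2)) for d in r.spot_point(p,l)[:2]])
E
```

```text
t 4.5 pos [0.4443 0.2979 0.3388] rot [ 7.090e-01  7.052e-01 -9.000e-04  2.000e-04] F [ 0.08  0.01 -0.01] M [-0.031 -0.053 -0.027] open 1.0011
[[0.0055, 1.0, -0.001], [1.0, -0.0055, -0.0015], [-0.0015, -0.001, -1.0]]
[-0.15210731  0.56323957 -0.87756693  1.67526326  0.47118657  1.13082012
 -1.16623784]
[[0.0, -0.951, -0.308, 0.081], [1.0, 0.0, 0.0, 0.0], [-0.0, -0.308, 0.951, -0.146], [0.0, 0.0, 0.0, 1.0]]
packing_block [(array([ 0.4969,  0.225 , -0.0015]), 0.77)]
jig [(array([0.46  , 0.3636, 0.0028]), 0.96)]
pocket [(array([0.442 , 0.3703, 0.014 ]), 0.81)]
fence_mid [(array([0.4555, 0.399 , 0.0277]), 0.96)]
stop_face [(array([0.4153, 0.3612, 0.0207]), 0.92), (array([ 4.653e-01,  3.655e-01, -4.000e-04]), 0.17)]
knob_grip [(array([0.4571, 0.3344, 0.0569]), 0.89), (array([0.3799, 0.1062, 0.0015]), 0.61)]
cam_knob [(array([0.4587, 0.3414, 0.011 ]), 0.84), (array([0.6635, 0.3459, 0.0011]), 0.27)]
```

View pics/w1.png

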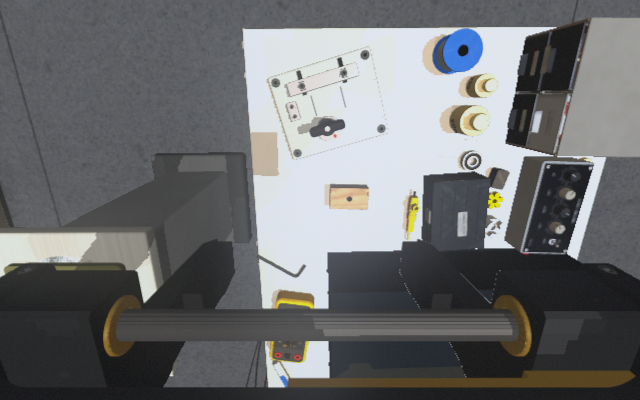

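Run:
```python
from h import *
a=cv2.imread('pics/w1.png')
cv2.imwrite('pics/w1z.png',cv2.resize(a[40:220,255:415],None,fx=4.4,fy=3.3,interpolation=cv2.INTER_CUBIC)[:,:])
cv2.imwrite('pics/w1za.png',cv2.resize(a[40:165,260:395],None,fx=4.8,fy=4.8,interpolation=cv2.INTER_CUBIC))
cv2.imwrite('pics/w1zb.png',cv2.resize(a[175:220,320:380],None,fx=10,fy=10,interpolation=cv2.INTER_CUBIC))
print(np.load('pics/w1.npz')['K'])
```

```text
[[310.30368889   0.         316.83255017]
 [  0.         310.30368889 197.6988861 ]
 [  0.           0.           1.        ]]
```

View pics/w1za.png

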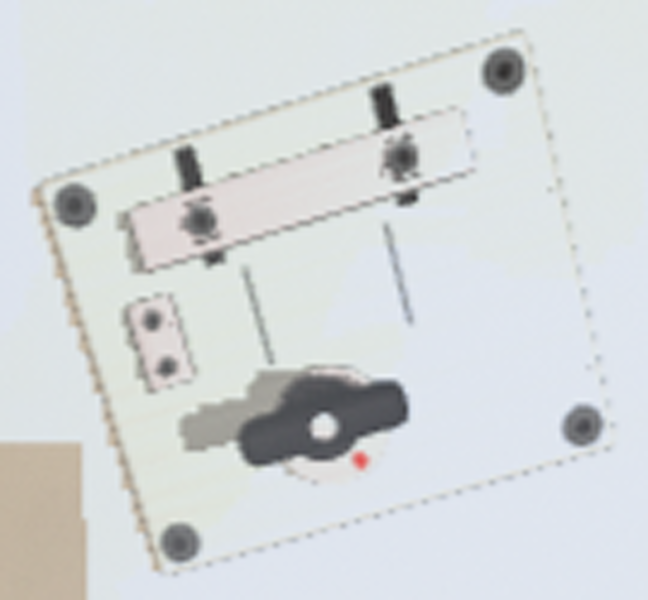

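View pics/w1zb.png

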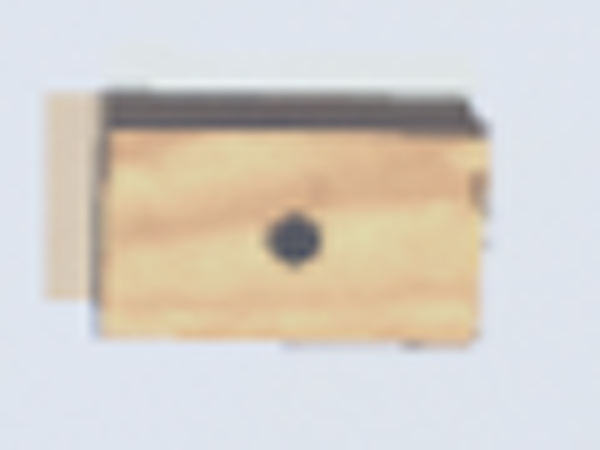

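```bash
cat >> h.py <<'E'
def fit(P,W):  # P model 2D, W world 2D -> angle, t
    P=np.array(P,float);W=np.array(W,float);pc=P.mean(0);wc=W.mean(0);A=(P-pc);B=(W-wc)
    th=np.arctan2((A[:,0]*B[:,1]-A[:,1]*B[:,0]).sum(),(A*B).sum()); c,s=np.cos(th),np.sin(th);Rm=np.array([[c,-s],[s,c]])
    t=wc-Rm@pc; return th,t,Rm,(P@Rm.T+t-W)
E
python3 - <<'E'
from h import *
d=np.load('pics/w1.npz'); p={'intrinsics':d['K'],'extrinsics':d['E']}
f=lambda u,s,o:((u[0]+.5)/s-.5+o[0],(u[1]+.5)/s-.5+o[1])
W=[ray(p,f(u,4.8,(260,40)),0.012)[:2] for u in [(38,190),(525,32),(610,450),(163,572)]]
J=[(.064,.075),(.064,-.075),(-.06,-.075),(-.06,.075)]
th,t,Rm,res=fit(J,W); print('jig',th,t,np.round(res*1000,1).tolist())
for n,q in dict(pocket=(.0125,.015),fence=(.03,0),stop=(.01,.045),knob=(-.0225,.012)).items(): print(n,np.round(Rm@q+t,4))
# check fence upper edge ends
for u in [(148,271),(475,170),(130,212),(462,108)]:
    w=ray(p,f(u,4.8,(260,40)),0.026)[:2]; print('fence corner jig',np.round((w-t)@Rm*1000,1))
for u in [(176,293),(194,380)]:
    w=ray(p,f(u,4.8,(260,40)),0.022)[:2]; print('stop face jig',np.round((w-t)@Rm*1000,1))
w=ray(p,f((324,427),4.8,(260,40)),0.070)[:2]; print('knob jig',np.round((w-t)@Rm*1000,1))
w=[(ray(p,f(u,4.8,(260,40)),0.070)[:2]-t)@Rm for u in [(243,445),(405,400)]]; print('wing',np.round(w,4), np.arctan2(*(w[0]-w[1])))
W=[ray(p,f(u,10,(320,175)),0.024)[:2] for u in [(105,130),(488,136),(478,345),(97,338)]]
B=[(.0175,.030),(.0175,-.03),(-.0175,-.03),(-.0175,.03)]
th2,t2,R2,res=fit(B,W); print('block',th2,t2,np.round(res*1000,1).tolist())
E
```

```text
jig 1.8451221225394367 [0.4629736  0.36363173] [[-1.3, 1.9], [0.6, 0.8], [2.1, 0.1], [-1.5, -2.8]]
pocket [0.4451 0.3716]
fence [0.4548 0.3925]
stop [0.4169 0.3611]
knob [0.4575 0.3387]
fence corner jig [30.7 48.7]
fence corner jig [ 31.1 -49.7]
fence corner jig [47.6 48.8]
fence corner jig [ 48. -50.]
stop face jig [22.6 42.9]
stop face jig [-2.8 45.1]
knob jig [-22.2  11.3]
wing [[-0.0208  0.0339]
 [-0.0214 -0.0117]] 0.013225919776377968
block 1.549929868254453 [0.49384942 0.22766822] [[-0.3, 0.4], [0.5, 0.4], [-0.2, -0.3], [-0.0, -0.5]]
```

>>> carry_out(
  commands=[
    [-0.07,0.05,0.0,0,0,0.9],
    [-0.07,0.05,0.04,0,0,0.9],
    [-0.07,0.05,0.09,0,0,0.9],
    [-0.07,0.05,0.14,0,0,0.9],
    [-0.07,0.05,0.19,0,0,0.9],
    [-0.07,0.05,0.23,0,0,0.9],
    [-0.07,0.05,0.25,0,0,0.9],
    [-0.07,0.05,0.25,0,0,0.9],
    [-0.07,0.05,0.25,0,0,0.9],
  ],
)

```text
clock: 5.8
tool_pos: [0.4936, 0.2303, 0.0902]
eef_rot: [0.713, 0.701, 0.0, -0.0]
contact_force: [-0.2, 0.5, -0.7]
opening: 1.001
```

Run:
```python
from h import *
show(); p=wrist('w2')
B=[(.0175,.030),(.0175,-.03),(-.0175,-.03),(-.0175,.03)]
c,s=np.cos(1.55),np.sin(1.55)
a=p['img'].copy()
for b in B:
    u=proj(p,[.4938+c*b[0]-s*b[1],.2277+s*b[0]+c*b[1],.024]); print(u); cv2.circle(a,tuple(int(x) for x in np.round(u)),2,(0,0,255),-1)
cv2.imwrite('pics/w2a.png',a)
```

```text
t 5.8 pos [0.4936 0.2303 0.0902] rot [ 7.129e-01  7.013e-01  4.000e-04 -0.000e+00] F [-0.21  0.5  -0.67] M [-0.006 -0.106 -0.032] open 1.0007
[[0.0164, 0.9999, 0.0005], [0.9999, -0.0164, 0.0006], [0.0006, 0.0005, -1.0]]
[274.79027756 193.76343192]
[358.63862656 194.10774303]
[356.50100076 238.66044216]
[276.52476303 238.3529949 ]
```

View pics/w2a.png

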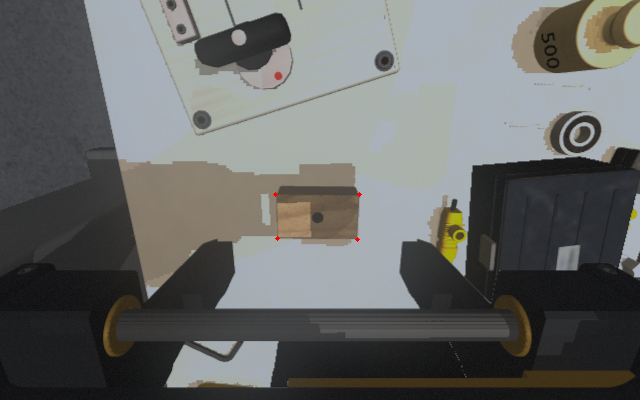

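>>> carry_out(
  commands=[
    [-0.001,0.0,0.04,0,0,0],
    [-0.001,0.0,0.07,0,0,0],
    [-0.001,0.0,0.076,0,0,0],
    [-0.001,0.0,0.076,0,0,0],
    [-0.001,0.0,0.076,0,0,0],
  ],
)

```text
clock: 6.35
tool_pos: [0.4943, 0.2297, 0.0155]
eef_rot: [0.713, 0.701, 0.002, 0.0]
contact_force: [0.4, 0.1, 0.8]
opening: 1.001
```

Run:
```python
from h import *
show();p=wrist('w3');show()
```

```text
t 6.35 pos [0.4943 0.2297 0.0155] rot [7.130e-01 7.012e-01 1.600e-03 2.000e-04] F [0.41 0.13 0.8 ] M [-0.002 -0.117  0.007] open 1.0007
[[0.0168, 0.9999, 0.0025], [0.9999, -0.0168, 0.0019], [0.0019, 0.0025, -1.0]]
t 6.4 pos [0.4944 0.2296 0.0155] rot [7.130e-01 7.011e-01 1.600e-03 3.000e-04] F [ 1.03 -0.51  0.42] M [ 0.005 -0.056 -0.01 ] open 1.0048
[[0.0168, 0.9999, 0.0026], [0.9999, -0.0168, 0.0019], [0.0019, 0.0026, -1.0]]
```

View pics/w3.png

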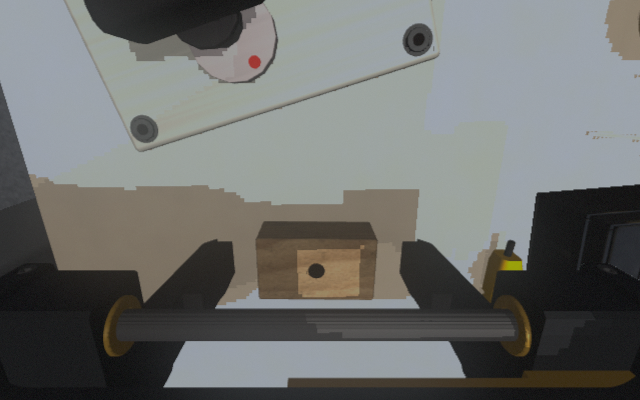

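>>> carry_out(
  commands=[
    [-0.001,0,0.002,0,0,0],
    [-0.001,0,0.002,0,0,0],
    [-0.001,0,0.002,0,0,0],
    [-0.001,0,0.002,0,0,0],
    [-0.001,0,0.002,0,0,0],
    [-0.001,0,0.002,0,0,0],
    [-0.001,0,0.002,0,0,0],
    [-0.001,0,0.002,0,0,0],
  ],
  fingers=120,
  grip_force=20,
)

```text
clock: 7.2
tool_pos: [0.4934, 0.2277, 0.0119]
eef_rot: [0.713, 0.701, 0.0, 0.0]
contact_force: [0.2, -0.5, 5.1]
opening: 0.678
```

Run:
```python
from h import *
show()
```

```text
t 7.2 pos [0.4934 0.2277 0.0119] rot [7.129e-01 7.012e-01 1.000e-04 2.000e-04] F [ 0.21 -0.53  5.11] M [-0.221 -0.079  0.031] open 0.6785
[[0.0166, 0.9999, 0.0005], [0.9999, -0.0166, -0.0001], [-0.0001, 0.0005, -1.0]]
```

>>> carry_out(
  commands=[
    [0,0,-0.04,0,0,0],
    [0,0,-0.08,0,0,0],
    [0.02,0,-0.098,0,0,0],
    [0.06,0.003,-0.098,0,0,-8],
    [0.1,0.003,-0.098,0,0,-16],
    [0.14,0.003,-0.098,0,0,-16.7],
    [0.1555,0.003,-0.098,0,0,-16.7],
    [0.1555,0.003,-0.098,0,0,-16.7],
    [0.1555,0.003,-0.098,0,0,-16.7],
    [0.1555,0.003,-0.098,0,0,-16.7],
  ],
)

```text
clock: 8.2
tool_pos: [0.4993, 0.3806, 0.109]
eef_rot: [0.604, 0.797, -0.001, 0.001]
contact_force: [0.1, 0.0, -0.8]
opening: 0.679
```

Run:
```python
from h import *
show();p=wrist('w4')
th=1.8451;t=np.array([.46297,.36363]);c,s=np.cos(th),np.sin(th);Rm=np.array([[c,-s],[s,c]])
st=S(); print('TCP in jig',np.round((st['tool_pos'][:2]-t)@Rm*1000,1), 'tool y ang vs jig y', np.degrees(np.arctan2(*(Rm.T@R.from_quat(st['eef_rot']).as_matrix()[:2,1]))))
a=p['img']
for q in [(.03,.05,.026),(.03,-.05,.026),(-.003,.045,.022),(.023,.045,.022),(-.06,-.075,.012),(.064,-.075,.012)]:
    w=Rm@q[:2]+t;u=proj(p,[*w,q[2]]);cv2.circle(a,tuple(int(x) for x in np.round(u)),2,(0,0,255),-1)
cv2.imwrite('pics/w4a.png',a)
```

```text
t 8.2 pos [0.4993 0.3806 0.109 ] rot [ 0.6042  0.7968 -0.0013  0.0008] F [ 0.13  0.01 -0.78] M [-0.065 -0.082 -0.025] open 0.6787
[[-0.2699, 0.9629, -0.0003], [0.9629, 0.2699, -0.003], [-0.0028, -0.0011, -1.0]]
TCP in jig [  6.6 -39.7] tool y ang vs jig y -179.9276336698724
```

View pics/w4a.png

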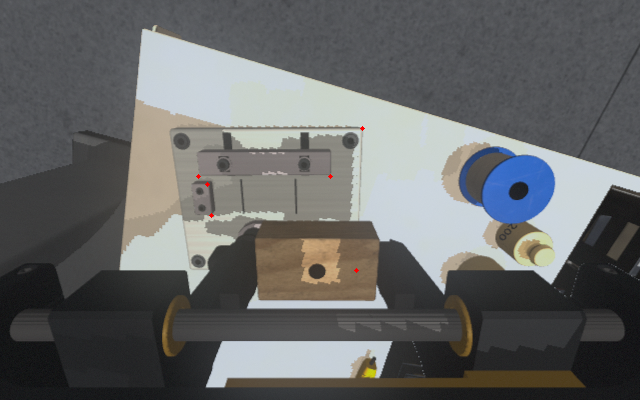

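>>> carry_out(
  commands=[
    [0,0,0.04,0,0,0],
    [0,0,0.07,0,0,0],
    [0,0,0.08,0,0,0],
    [0,0,0.083,0,0,0],
    [0,0,0.083,0,0,0],
    [0,0,0.083,0,0,0],
  ],
)

```text
clock: 8.85
tool_pos: [0.4995, 0.3839, 0.0282]
eef_rot: [0.604, 0.797, 0.001, 0.0]
contact_force: [0.0, -0.6, -1.4]
opening: 0.68
```

```bash
cat >> h.py <<'E'
th=1.8451;tj=np.array([.46297,.36363]);_c,_s=np.cos(th),np.sin(th);RJ=np.array([[_c,-_s],[_s,_c]])
def js():
    s=S(); M=R.from_quat(s['eef_rot']).as_matrix()
    print('t',round(s['clock'],2),'TCPjig mm',np.round((np.array(s['tool_pos'][:2])-tj)@RJ*1000,2),'z',round(s['tool_pos'][2]*1000,2),'yaw rel jig',round(np.degrees(np.arctan2(*(-RJ.T@M[:2,1]))),2),'Fjig',np.round(RJ.T@np.array(s['contact_force'][:2]),2),'Fz',round(s['contact_force'][2],2),'M',np.round(s['moment'],3),'open mm',round(s['opening']*88,2),'tilt',np.round(M[:2,2],4))
E
python3 - <<'E'
from h import *
js()
E
```

```text
t 8.85 TCPjig mm [  9.57 -40.69] z 28.23 yaw rel jig -0.01 Fjig [-0.54  0.1 ] Fz -1.36 M [ 0.005 -0.158  0.017] open mm 59.86 tilt [0.0017 0.0018]
```

>>> carry_out(
  commands=[
    [0,0,0.001,0,0,0],
    [0,0,0.002,0,0,0],
    [0,0,0.003,0,0,0],
    [0,0,0.003,0,0,0],
  ],
)

```text
clock: 9.25
tool_pos: [0.499, 0.3833, 0.024]
eef_rot: [0.604, 0.797, 0.0, 0.0]
contact_force: [0.7, -0.2, 0.7]
opening: 0.683
```

Run:
```python
from h import *
js()
```

```text
t 9.25 TCPjig mm [  9.13 -40.04] z 23.98 yaw rel jig -0.03 Fjig [-0.37 -0.66] Fz 0.68 M [-0.077 -0.087  0.016] open mm 60.09 tilt [0.0005 0.0002]
```

>>> carry_out(
  commands=[
    [0.001,0,0,0,0,0],
    [0.002,0,0,0,0,0],
    [0.003,0,0,0,0,0],
    [0.0035,0,0,0,0,0],
    [0.0035,0,0,0,0,0],
  ],
)

```text
clock: 9.75
tool_pos: [0.4986, 0.3856, 0.024]
eef_rot: [0.604, 0.797, -0.0, 0.001]
contact_force: [0.4, -3.5, 5.8]
opening: 0.68
```

Run:
```python
from h import *
js()
```

```text
t 9.75 TCPjig mm [ 11.51 -40.2 ] z 23.98 yaw rel jig 0.0 Fjig [-3.45  0.52] Fz 5.77 M [-0.728 -0.271  0.017] open mm 59.86 tilt [ 0.0011 -0.0018]
```

>>> carry_out(
  commands=[
    [0.0005,0,-0.0003,0,0,0],
    [0.001,0,-0.0003,0,0,0],
    [0.001,0,-0.0003,0,0,0],
  ],
)

```text
clock: 10.05
tool_pos: [0.4976, 0.3877, 0.024]
eef_rot: [0.604, 0.797, 0.0, 0.0]
contact_force: [1.1, -1.8, 1.5]
opening: 0.677
```

Run:
```python
from h import *
js()
```

```text
t 10.05 TCPjig mm [ 13.76 -39.86] z 24.01 yaw rel jig -0.04 Fjig [-2.   -0.53] Fz 1.49 M [-0.335 -0.294 -0.033] open mm 59.55 tilt [0.0002 0.0002]
```

>>> carry_out(
  commands=[
    [0.0005,0,0,0,0,0],
    [0.0008,0,0,0,0,0],
    [0.0008,0,0,0,0,0],
  ],
)

```text
clock: 10.35
tool_pos: [0.4976, 0.3877, 0.024]
eef_rot: [0.604, 0.797, -0.0, 0.0]
contact_force: [0.5, -3.9, 3.9]
opening: 0.678
```

Run:
```python
from h import *
js()
```

```text
t 10.35 TCPjig mm [ 13.78 -39.83] z 23.98 yaw rel jig -0.02 Fjig [-3.9  0.6] Fz 3.86 M [-0.758 -0.363  0.019] open mm 59.65 tilt [ 0.0003 -0.0011]
```

>>> carry_out(
  commands=[
    [0.0005,0,0,0,0,0],
    [0.0008,0,0,0,0,0],
    [0.0008,0,0,0,0,0],
  ],
)

```text
clock: 10.65
tool_pos: [0.4976, 0.3877, 0.024]
eef_rot: [0.604, 0.797, -0.001, 0.001]
contact_force: [1.1, -5.3, 5.6]
opening: 0.682
```

Run:
```python
from h import *
js()
p=wrist('w5')
```

```text
t 10.65 TCPjig mm [ 13.8  -39.88] z 24.02 yaw rel jig -0.01 Fjig [-5.41  0.39] Fz 5.55 M [-1.062 -0.34   0.031] open mm 59.99 tilt [ 0.0006 -0.0024]
```

View pics/w5.png

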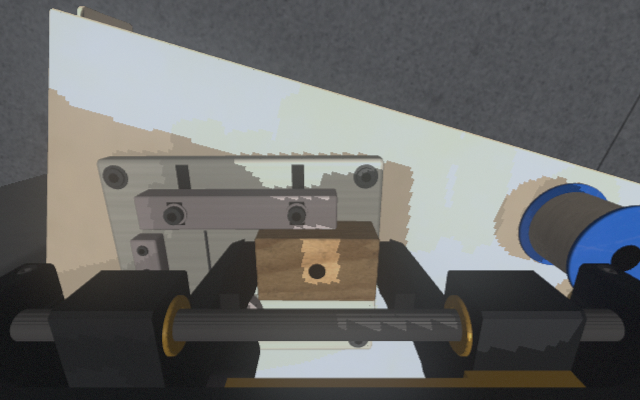

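>>> carry_out(
  commands=[
    [-0.002,0,-0.0005,0,0,0],
    [-0.002,0,-0.0005,0,0,0],
    [-0.002,-0.008,-0.0005,0,0,0],
    [-0.002,-0.018,-0.0005,0,0,0],
    [-0.002,-0.028,-0.0005,0,0,0],
    [-0.002,-0.038,-0.0005,0,0,0],
    [-0.002,-0.045,-0.0005,0,0,0],
    [-0.002,-0.049,-0.0005,0,0,0],
    [-0.002,-0.05,-0.0005,0,0,0],
    [-0.002,-0.05,-0.0005,0,0,0],
  ],
)

```text
clock: 11.7
tool_pos: [0.4497, 0.3737, 0.0246]
eef_rot: [0.604, 0.797, 0.0, 0.0]
contact_force: [-0.3, 0.3, -0.4]
opening: 0.679
```

Run:
```python
from h import *
js()
p=wrist('w6')
```

```text
t 11.7 TCPjig mm [13.24 10.03] z 24.57 yaw rel jig -0.03 Fjig [0.41 0.22] Fz -0.37 M [-0.021 -0.074  0.03 ] open mm 59.73 tilt [0.0004 0.0002]
```

View pics/w6.png

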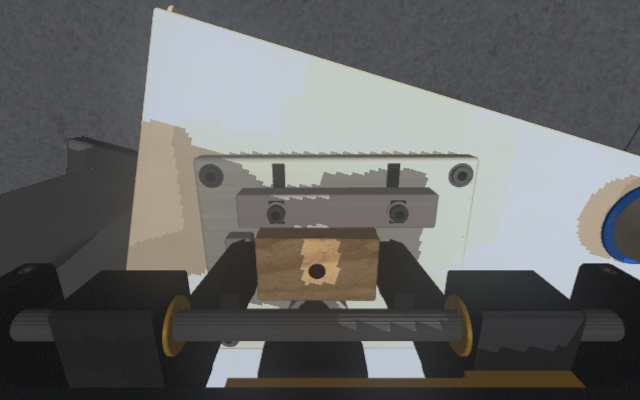

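>>> carry_out(
  commands=[
    [0,-0.002,0.0003,0,0,0],
    [0,-0.0035,0.0003,0,0,0],
    [0,-0.0045,0.0003,0,0,0],
    [0,-0.005,0.0003,0,0,0],
    [0,-0.0055,0.0003,0,0,0],
    [0,-0.0055,0.0003,0,0,0],
  ],
)

```text
clock: 12.35
tool_pos: [0.4451, 0.3722, 0.0242]
eef_rot: [0.604, 0.797, 0.001, 0.0]
contact_force: [2.2, -0.0, -1.5]
opening: 0.679
```

Run:
```python
from h import *
js()
```

```text
t 12.35 TCPjig mm [13.07 14.93] z 24.23 yaw rel jig -0.02 Fjig [-0.62 -2.1 ] Fz -1.53 M [ 0.19  -0.605  0.007] open mm 59.78 tilt [0.0011 0.0004]
```

>>> carry_out(
  commands=[
    [0,-0.0005,0,0,0,0],
    [0,-0.001,0,0,0,0],
    [0,-0.001,0,0,0,0],
  ],
)

```text
clock: 12.65
tool_pos: [0.445, 0.3722, 0.0244]
eef_rot: [0.604, 0.797, 0.001, 0.001]
contact_force: [4.6, 1.9, -3.5]
opening: 0.68
```

Run:
```python
from h import *
js()
```

```text
t 12.65 TCPjig mm [13.07 14.99] z 24.36 yaw rel jig 0.0 Fjig [ 0.53 -4.96] Fz -3.48 M [ 0.36  -1.382  0.061] open mm 59.81 tilt [0.0026 0.0011]
```

>>> carry_out(
  commands=[
    [0,-0.0003,0.0005,0,0,0],
    [0.0006,-0.0003,0.0005,0,0,0],
    [0.0012,-0.0003,0.0005,0,0,0],
    [0.0012,-0.0003,0.0005,0,0,0],
  ],
)

```text
clock: 13.05
tool_pos: [0.445, 0.3723, 0.0242]
eef_rot: [0.604, 0.797, 0.001, 0.002]
contact_force: [6.1, -0.9, 0.6]
opening: 0.679
```

Run:
```python
from h import *
js()
```

```text
t 13.05 TCPjig mm [13.17 14.98] z 24.15 yaw rel jig 0.03 Fjig [-2.52 -5.59] Fz 0.62 M [-0.16  -1.326  0.111] open mm 59.72 tilt [ 0.0036 -0.0008]
```

>>> carry_out(
  commands=[
    [0.0004,0.0008,0,0,0,0],
    [0.0008,0.0008,0,0,0,0],
    [0.0008,0.0008,0,0,0,0],
  ],
)

```text
clock: 13.35
tool_pos: [0.4449, 0.3725, 0.024]
eef_rot: [0.604, 0.797, -0.0, 0.002]
contact_force: [5.4, -2.2, 2.7]
opening: 0.679
```

Run:
```python
from h import *
js()
```

```text
t 13.35 TCPjig mm [13.38 14.97] z 24.02 yaw rel jig 0.03 Fjig [-3.59 -4.55] Fz 2.74 M [-0.536 -1.256  0.129] open mm 59.71 tilt [ 0.0026 -0.0024]
```

>>> carry_out(
  commands=[
    [0,0,0,0,0,0],
    [0,0,0,0,0,0],
    [0,0,0,0,0,0],
    [0,0,0,0,0,0],
    [0,0,-0.02,0,0,0],
    [0,0,-0.06,0,0,0],
    [0,0,-0.1,0,0,0],
    [0,0,-0.14,0,0,0],
    [-0.02,0,-0.15,0,0,0],
    [-0.04,0,-0.15,0,0,0],
    [-0.04,0,-0.15,0,0,0],
  ],
  fingers=30,
)

```text
clock: 14.45
tool_pos: [0.4552, 0.332, 0.1736]
eef_rot: [0.605, 0.796, -0.001, 0.001]
contact_force: [1.3, -0.6, 0.6]
opening: 0.881
```

Run:
```python
from h import *
js()
p=wrist('w7')
js(); print(S()['q'])
a=p['img'];cv2.imwrite('pics/w7z.png',cv2.resize(a[100:330,170:450],None,fx=2.8,fy=2.6,interpolation=cv2.INTER_CUBIC))
print([(np.round(d['xyz'],4),round(d['p'],2)) for d in r.spot_point(p,'packing_block')[:2]],[(np.round(d['xyz'],4),round(d['p'],2)) for d in r.spot_point(p,'knob_grip')[:2]])
```

```text
t 14.45 TCPjig mm [-28.33  16.01] z 173.61 yaw rel jig 0.17 Fjig [-0.93 -1.12] Fz 0.59 M [-0.002 -0.133  0.016] open mm 77.51 tilt [ 0.0007 -0.0033]
t 14.5 TCPjig mm [-26.16  16.29] z 173.52 yaw rel jig 0.08 Fjig [ 0.07 -0.09] Fz -0.37 M [-0.004 -0.068  0.001] open mm 77.51 tilt [-0.0002 -0.0011]
[-0.27096476  0.8041721  -0.78940057  1.79862241  0.738877    0.86327353
 -1.14342974]
[(array([0.44  , 0.3686, 0.0093]), 0.58)] [(array([0.4574, 0.3333, 0.0563]), 0.83)]
```

View pics/w7z.png

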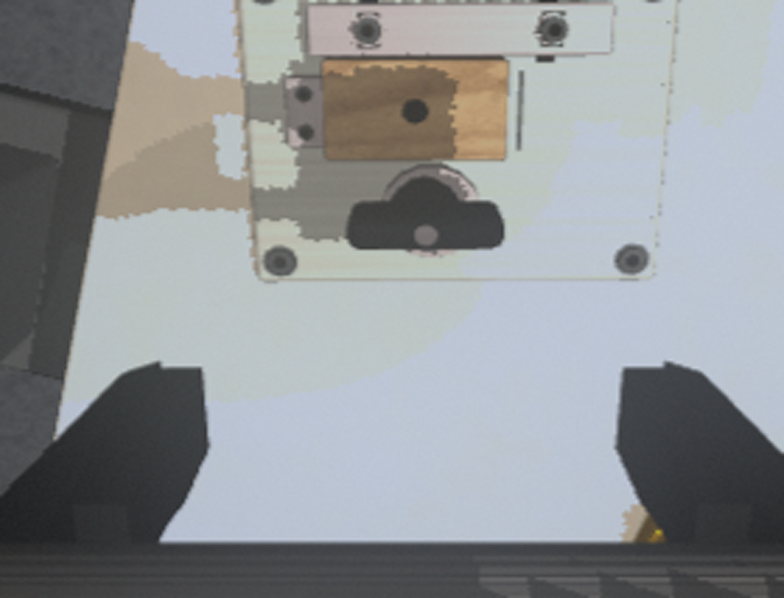

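>>> carry_out(
  commands=[
    [0.004,0.004,0,0,0,8],
    [0.004,0.004,0,0,0,16],
    [0.004,0.004,0,0,0,24],
    [0.004,0.004,0,0,0,32],
    [0.004,0.004,0,0,0,40],
    [0.004,0.004,0,0,0,48],
    [0.004,0.004,0,0,0,56],
    [0.004,0.004,0,0,0,64],
    [0.004,0.004,0,0,0,72],
    [0.004,0.004,0,0,0,80],
    [0.004,0.004,0,0,0,88],
    [0.004,0.004,0,0,0,90],
  ],
  fingers=139,
)

```text
clock: 15.8
tool_pos: [0.4558, 0.3419, 0.1733]
eef_rot: [0.991, 0.137, -0.0, -0.0]
contact_force: [1.2, -0.0, 0.0]
opening: 0.456
```

Run:
```python
from h import *
d=np.load('pics/w7.npz'); p={'intrinsics':d['K'],'extrinsics':d['E']}
for z in (.070,.072): print('knob cap jig',np.round((ray(p,(322.1-.3,190.8-.3),z)[:2]-tj)@RJ*1000,1))
js(); print(np.round(S()['q'],3)); p=wrist('w8'); js()
for l in ['knob_grip','packing_block']:
  print(l,[(np.round((d['xyz'][:2]-tj)@RJ*1000,1),round(d['p'],2)) for d in r.spot_point(p,l)[:2]])
```

```text
knob cap jig [-22.6  11.3]
knob cap jig [-22.   11.3]
t 15.8 TCPjig mm [-19.01  12.77] z 173.35 yaw rel jig 89.94 Fjig [-0.35 -1.1 ] Fz 0.03 M [ 0.018 -0.006  0.016] open mm 40.1 tilt [-0.0006  0.0004]
[-0.511  0.72  -0.363  1.794  0.373  0.696 -2.377]
t 15.85 TCPjig mm [-19.24  12.73] z 173.4 yaw rel jig 89.89 Fjig [-0.   0.2] Fz -0.31 M [-0.032 -0.027 -0.016] open mm 40.16 tilt [-0.0005  0.0003]
knob_grip [(array([-25.7,  15.7]), 0.81)]
packing_block [(array([ 9.5, 18.2]), 0.9), (array([-26.1,  10.7]), 0.61)]
```

View pics/w8.png

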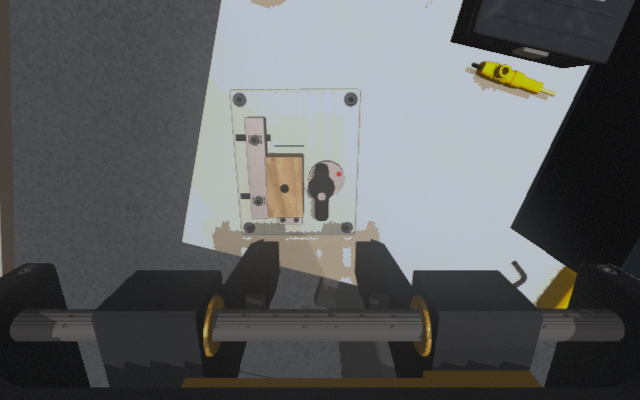

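>>> carry_out(
  commands=[
    [0.001,0.003,0.0,0,0,0],
    [0.001,0.003,0.04,0,0,0],
    [0.001,0.003,0.08,0,0,0],
    [0.001,0.003,0.11,0,0,0],
    [0.001,0.003,0.122,0,0,0],
    [0.001,0.003,0.126,0,0,0],
    [0.001,0.003,0.126,0,0,0],
    [0.001,0.003,0.126,0,0,0],
  ],
)

```text
clock: 16.75
tool_pos: [0.4595, 0.3383, 0.0491]
eef_rot: [0.991, 0.137, 0.001, -0.001]
contact_force: [0.2, 0.5, 0.1]
opening: 0.454
```

Run:
```python
from h import *
js();p=wrist('w9');js()
```

```text
t 16.75 TCPjig mm [-23.41  10.17] z 49.05 yaw rel jig 89.97 Fjig [ 0.39 -0.28] Fz 0.11 M [0.03  0.046 0.016] open mm 39.99 tilt [0.0019 0.0018]
t 16.8 TCPjig mm [-23.43  10.16] z 49.15 yaw rel jig 89.97 Fjig [-0.3   0.68] Fz -0.49 M [ 0.02  -0.046 -0.008] open mm 40.05 tilt [0.002  0.0018]
```

View pics/w9.png

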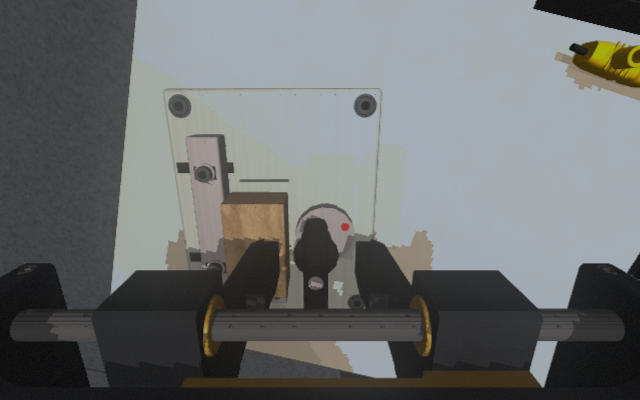

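>>> carry_out(
  commands=[
    [-0.0015,-0.0008,0.003,0,0,0],
    [-0.0015,-0.0008,0.003,0,0,0],
    [-0.0015,-0.0008,0.003,0,0,0],
    [-0.0015,-0.0008,0.003,0,0,0],
  ],
)

```text
clock: 17.2
tool_pos: [0.4571, 0.338, 0.0448]
eef_rot: [0.991, 0.137, 0.0, -0.0]
contact_force: [0.1, -0.1, 0.3]
opening: 0.454
```

Run:
```python
from h import *
js()
```

```text
t 17.2 TCPjig mm [-23.05  12.61] z 44.84 yaw rel jig 89.96 Fjig [-0.11 -0.09] Fz 0.26 M [-0.002 -0.004 -0.061] open mm 39.92 tilt [0.0002 0.0001]
```

>>> carry_out(
  commands=[
    [0,0,0,0,0,0],
    [0,0,0,0,0,0],
    [0,0,0,0,0,0],
    [0,0,0,0,0,0],
    [0,0,0,0,0,0],
    [0,0,0,0,0,0],
  ],
  fingers=255,
  grip_force=45,
)

```text
clock: 17.8
tool_pos: [0.4573, 0.3385, 0.0459]
eef_rot: [0.991, 0.137, 0.001, -0.0]
contact_force: [-1.9, -0.8, 10.5]
opening: 0.133
```

Run:
```python
from h import *
js()
```

```text
t 17.8 TCPjig mm [-22.69  12.28] z 45.94 yaw rel jig 89.94 Fjig [-0.24  2.09] Fz 10.5 M [-0.221  0.301 -0.009] open mm 11.73 tilt [0.0013 0.0008]
```

>>> carry_out(
  commands=[
    [0,0,-0.001,0,0,-4],
    [0,0,-0.001,0,0,-8],
    [0,0,-0.001,0,0,-12],
    [0,0,-0.001,0,0,-16],
    [0,0,-0.001,0,0,-20],
    [0,0,-0.001,0,0,-24],
    [0,0,-0.001,0,0,-28],
    [0,0,-0.001,0,0,-30],
    [0,0,-0.001,0,0,-30],
  ],
)

```text
clock: 18.7
tool_pos: [0.4574, 0.3382, 0.0459]
eef_rot: [0.921, 0.389, 0.0, -0.0]
contact_force: [0.7, 0.5, 2.7]
opening: 0.134
```

Run:
```python
from h import *
js();p=wrist('w10');js(); print(np.round(S()['q'],3))
```

```text
t 18.7 TCPjig mm [-22.93  12.28] z 45.95 yaw rel jig 59.99 Fjig [ 0.26 -0.85] Fz 2.7 M [ 0.031 -0.132 -0.02 ] open mm 11.8 tilt [0.0006 0.0007]
t 18.75 TCPjig mm [-22.92  12.26] z 45.97 yaw rel jig 60.02 Fjig [ 0.68 -0.73] Fz 2.57 M [ 0.023 -0.093  0.074] open mm 11.76 tilt [0.0007 0.0006]
[-0.504  0.927 -0.37   1.858  0.672  0.483 -2.12 ]
```

View pics/w10.png

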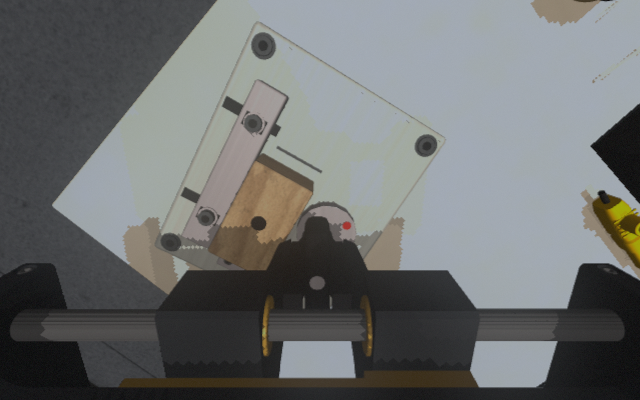

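>>> carry_out(
  commands=[
    [0,0,0,0,0,-4],
    [0,0,0,0,0,-8],
    [0,0,0,0,0,-12],
    [0,0,0,0,0,-16],
    [0,0,0,0,0,-20],
    [0,0,0,0,0,-24],
    [0,0,0,0,0,-27],
  ],
)

```text
clock: 19.45
tool_pos: [0.4575, 0.3381, 0.046]
eef_rot: [0.805, 0.593, 0.0, 0.0]
contact_force: [0.2, 0.2, 2.4]
opening: 0.132
```

```bash
cat >> h.py <<'E'
def mz(n=4):
    L=[]
    for i in range(n):
        s=S(); L.append(s['moment'][2])
        if i<n-1: r.snapshot('wrist')
    print('Mz',np.round(L,3),'mean',round(np.mean(L),3))
E
python3 - <<'E'
from h import *
js();mz();js()
E
```

```text
t 19.45 TCPjig mm [-23.06  12.13] z 45.95 yaw rel jig 32.92 Fjig [ 0.19 -0.22] Fz 2.4 M [-0.003 -0.206 -0.161] open mm 11.64 tilt [0.0009 0.0004]
Mz [-0.161 -0.041  0.07   0.109] mean -0.006
t 19.6 TCPjig mm [-23.06  12.15] z 45.95 yaw rel jig 33.06 Fjig [-0.67 -1.77] Fz 4.07 M [ 0.058 -0.295  0.109] open mm 11.71 tilt [0.0009 0.0004]
```

>>> carry_out(
  commands=[
    [0,0,0,0,0,-1.5],
    [0,0,0,0,0,-3],
    [0,0,0,0,0,-4.5],
    [0,0,0,0,0,-6],
  ],
)

```text
clock: 20.0
tool_pos: [0.4576, 0.3381, 0.046]
eef_rot: [0.773, 0.635, 0.001, 0.0]
contact_force: [2.3, 0.2, 5.3]
opening: 0.132
```

Run:
```python
from h import *
js();mz(3)
```

```text
t 20.0 TCPjig mm [-23.07  12.08] z 45.97 yaw rel jig 26.89 Fjig [-0.48 -2.28] Fz 5.32 M [ 0.063 -0.45  -0.143] open mm 11.65 tilt [0.0011 0.0004]
Mz [-0.143 -0.095 -0.038] mean -0.092
```

>>> carry_out(
  commands=[
    [0,0,0,0,0,-1],
    [0,0,0,0,0,-2],
    [0,0,0,0,0,-3],
  ],
)

```text
clock: 20.4
tool_pos: [0.4576, 0.3381, 0.0459]
eef_rot: [0.756, 0.655, 0.0, 0.0]
contact_force: [2.6, 0.1, 5.2]
opening: 0.135
```

Run:
```python
from h import *
js();mz(3)
```

```text
t 20.4 TCPjig mm [-23.11  12.08] z 45.95 yaw rel jig 23.93 Fjig [-0.59 -2.52] Fz 5.15 M [-0.015 -0.515 -0.254] open mm 11.89 tilt [0.001  0.0003]
Mz [-0.254 -0.224 -0.142] mean -0.207
```

>>> carry_out(
  commands=[
    [0,0,0,0,0,-0.5],
    [0,0,0,0,0,-1],
  ],
)

```text
clock: 20.7
tool_pos: [0.4576, 0.3381, 0.0459]
eef_rot: [0.75, 0.661, 0.0, 0.0]
contact_force: [2.1, -0.1, 5.8]
opening: 0.133
```

Run:
```python
from h import *
js();mz(4);p=wrist('w11')
cv2.imwrite('pics/w11z.png',cv2.resize(p['img'][120:300,180:460],None,fx=2.8,fy=2.8,interpolation=cv2.INTER_CUBIC))
```

```text
t 20.7 TCPjig mm [-23.11  12.07] z 45.95 yaw rel jig 22.97 Fjig [-0.64 -2.04] Fz 5.83 M [ 0.026 -0.476 -0.25 ] open mm 11.67 tilt [0.001  0.0003]
Mz [-0.25  -0.302 -0.252 -0.26 ] mean -0.266
```

View pics/w11z.png

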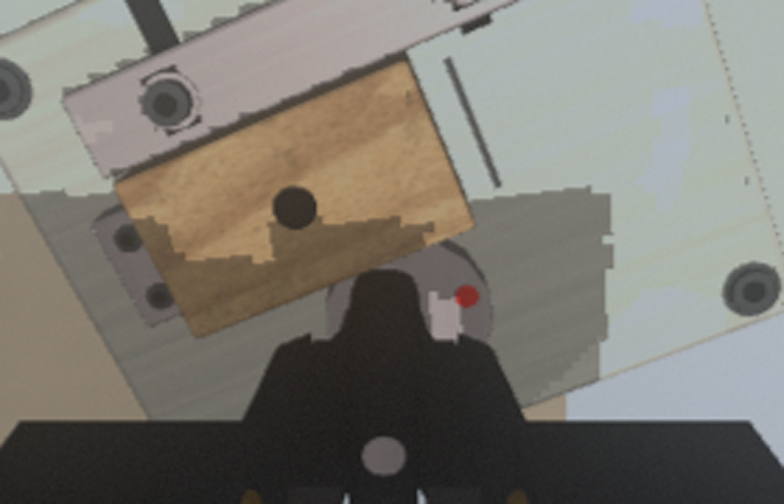

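>>> carry_out(
  commands=[
    [0,0,0,0,0,-0.5],
    [0,0,0,0,0,-1],
  ],
)

```text
clock: 21.1
tool_pos: [0.4577, 0.338, 0.0459]
eef_rot: [0.745, 0.667, 0.0, 0.0]
contact_force: [1.5, 0.1, 5.8]
opening: 0.135
```

Run:
```python
from h import *
js();mz(5);js()
```

```text
t 21.1 TCPjig mm [-23.19  12.03] z 45.95 yaw rel jig 21.99 Fjig [-0.37 -1.5 ] Fz 5.83 M [ 0.05  -0.492 -0.323] open mm 11.9 tilt [0.001  0.0003]
Mz [-0.323 -0.37  -0.3   -0.288 -0.314] mean -0.319
t 21.3 TCPjig mm [-23.14  12.01] z 45.95 yaw rel jig 22.0 Fjig [-0.11 -1.08] Fz 5.81 M [ 0.035 -0.448 -0.314] open mm 11.7 tilt [0.001  0.0004]
```

>>> carry_out(
  commands=[
    [0,0,0,0,0,-0.4],
    [0,0,0,0,0,-0.7],
  ],
)

```text
clock: 21.5
tool_pos: [0.4577, 0.3381, 0.046]
eef_rot: [0.741, 0.672, 0.0, 0.0]
contact_force: [2.2, 0.9, 5.0]
opening: 0.129
```

Run:
```python
from h import *
js();mz(5);js()
```

```text
t 21.5 TCPjig mm [-23.17  12.03] z 45.98 yaw rel jig 21.3 Fjig [ 0.31 -2.36] Fz 5.0 M [ 0.056 -0.436 -0.4  ] open mm 11.4 tilt [0.001  0.0003]
Mz [-0.4   -0.366 -0.334 -0.363 -0.351] mean -0.363
t 21.7 TCPjig mm [-23.19  12.02] z 45.94 yaw rel jig 21.32 Fjig [-0.44 -2.69] Fz 5.51 M [ 0.011 -0.449 -0.351] open mm 11.44 tilt [0.0009 0.0003]
```

>>> carry_out(
  commands=[
    [0,0,0,0,0,0],
    [0,0,0,0,0,0],
    [0,0,0,0,0,0],
    [0,0,0,0,0,0],
    [0,0,-0.01,0,0,0],
    [0,0,-0.04,0,0,0],
    [0,0,-0.08,0,0,0],
    [0,0,-0.12,0,0,0],
    [0,0,-0.15,0,0,0],
    [0,0,-0.15,0,0,0],
  ],
  fingers=139,
)

```text
clock: 22.7
tool_pos: [0.4586, 0.34, 0.2002]
eef_rot: [0.741, 0.672, 0.004, -0.0]
contact_force: [-0.6, -0.4, -0.0]
opening: 0.452
```

Run:
```python
from h import *
js();p=wrist('w12');js()
cv2.imwrite('pics/w12z.png',cv2.resize(p['img'][60:290,190:470],None,fx=2.6,fy=2.6,interpolation=cv2.INTER_CUBIC))
t=snap('top','top1'); a=cv2.imread('pics/top0.png'); d=cv2.absdiff(a,t['img']).max(2); d=cv2.resize(d[90:270,180:460],None,fx=2.8,fy=2.8); cv2.imwrite('pics/diff.png',d)
```

```text
t 22.7 TCPjig mm [-21.57  10.65] z 200.23 yaw rel jig 21.29 Fjig [-0.25  0.65] Fz -0.02 M [-0.03  -0.066  0.036] open mm 39.76 tilt [0.0058 0.0055]
t 22.75 TCPjig mm [-22.73  11.67] z 197.86 yaw rel jig 21.29 Fjig [-0.08  1.58] Fz -0.84 M [-0.024 -0.101 -0.055] open mm 39.73 tilt [0.0032 0.0024]
```

View pics/w12z.png

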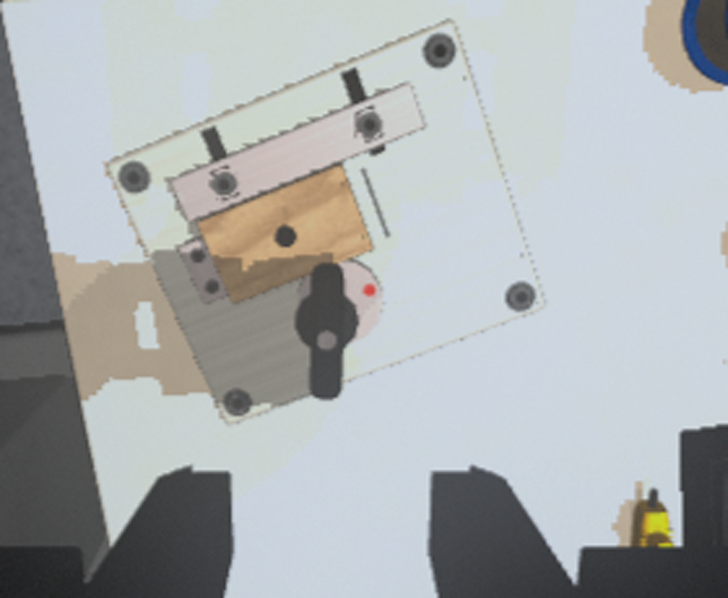

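View pics/diff.png

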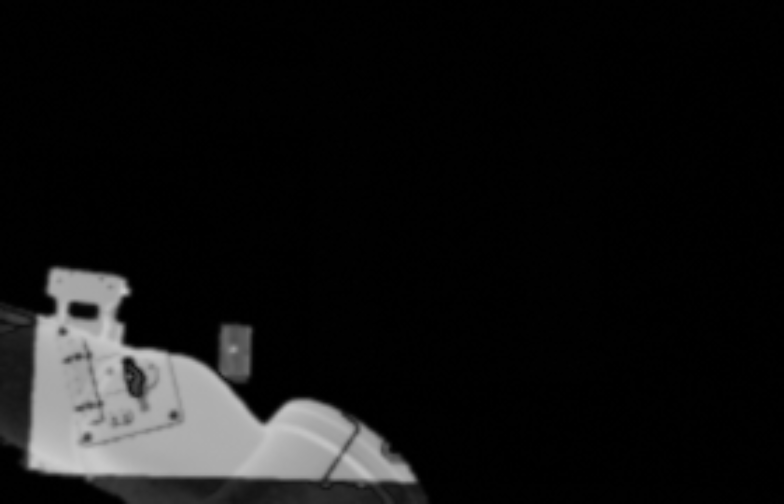

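>>> carry_out(
  commands=[
    [0,0,0,0,0,0],
    [0,0,0,0,0,0],
    [0,0,0,0,0,0],
  ],
)

```text
clock: 23.1
tool_pos: [0.4566, 0.3375, 0.1946]
eef_rot: [0.74, 0.672, -0.001, -0.0]
contact_force: [0.2, 0.2, 0.0]
opening: 0.457
```

Run:
```python
from h import *
js();p=wrist('w13')
js(); print(r.finish_job())
```

```text
t 23.1 TCPjig mm [-23.41  13.25] z 194.6 yaw rel jig 21.25 Fjig [ 0.19 -0.22] Fz 0.04 M [-0.09  -0.111 -0.048] open mm 40.25 tilt [-0.0016 -0.0015]
t 23.15 TCPjig mm [-23.29  13.13] z 194.8 yaw rel jig 21.25 Fjig [-0.36  0.11] Fz -0.7 M [-0.073 -0.084 -0.069] open mm 39.97 tilt [-0.0013 -0.0012]
the job is handed in; nothing more can be done
None
```

The block is in the jig, home against the end stop and fence, and nipped by the eccentric. I handed the job in at about 23 s of the 64 s allowed.

**Seating:** I gripped the block by its ends and set it on the plate clear of the cam. I then touched the fence and slid the block along it until it met the stop, with about 5 N of contact force. At the stop it sat at jig y of about 15.0 mm and x of about 13.4 mm, with its angle within about 0.05° of the jig's as I had measured it.

**Nip:** I turned the knob anticlockwise about 69°. It met the block at about 65–66°. The turning torque rose from about 0.14 N m before contact to 0.36 N m, which puts the nip at about 14–16 N. The turn past contact, about 0.05 rad, agrees with that.

**Last checks:**
- After I opened the fingers and lifted clear, the picture showed the wing at the angle I left it and the block flat, parallel and against the stop and fence.
- Comparing the top view from before and after showed no bystander moved in the part I could see. The arm hid some of the jig corner, and the comparison did not cover the whole table.
- The wrist force read about zero.
- The nip force was not measured directly, only worked out from torque and angle. I did not probe it again after letting go.
- On its second look at the block, the detection network placed it 3–4 mm from where touch and the picture put it. I went by the touch readings and the picture.

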